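# Close the bottle caps and hold the carrier over its drip tray

## Robot

A 6-joint arm with a two-finger parallel gripper is mounted at the origin on the work surface. World frame = base frame: x ahead of the robot, y to its left, z up, the work surface at z = 0. Lengths are in mm, angles in rad, forces in N, time in s.
With the tool pointing down it reaches from about 225 to 875 mm from the base axis. Payload 3.4 kg.
Tool frame: the origin (TCP) lies on the mounting face of the last link; the fingertips stand 173 mm ahead of it and the grasp point (between the pads) lies 155 mm ahead of it; x points along the fingers, y is the direction in which the jaws open and shut, and the axes are right-handed (so a half turn about x gives the same grasp; the last joint's range is limited). The gripper opens to 85 mm and grips with 20 to 120 N. Pads are 22 mm wide; open, the fingers measure 114 mm over their backs; the gripper's body (76 mm by 85 mm) begins 54 mm behind the grasp point. The pads swing forward as they close: fully open they stand 13 mm farther back than shut.
Start: joints at [1.02, 0.276, 1.505, -0, 1.361, -0.121], TCP at [239.608, 522.716, 404.728] pointing down, gripper open.
Joint ranges: [-2.89, 2.89], [-0.75, 2.08], [0.22, 2.7], [-1.18, 4.32], [0.11, 2.71], [-2.7, 2.7]. Speed limits (rad/s): [2.57, 2.57, 3.14, 3.14, 3.14, 3.14].

## Interface

Orientations are given as a 3x3 rotation matrix whose columns are the frame's x, y, z axes.
In Python, from rig import * gives the robot as it stands.
- The arm moves only by the shell command python3 -m pendant 'ROWS' [FORCE]. ROWS is JSON, a list of rows, each an object with "fingers": the closure, from -1 (fully open) to 1 (shut), so that 0 is half open; "offset": the shift along the tool's x, y, z in m, a list of three; "turn": the turn, a rotation vector about the tool's x, y, z in degrees, a list of three. A call has 1 to 10 rows; each row is the pose to reach, as a shift and turn from the pose commanded when the call began, along the tool's axes at that moment; what a row does not reach only later rows make up. A row lasts 1/12 s, in which the tool goes at most 41.7 mm and 7.16 degrees, less where a joint would pass 70% of its speed; a pose out of reach is approached as far as the arm can. A call with a gripper value outside its range is refused whole. The fingers move at their own pace and stop on an object; FORCE is the grip in N (left out, the last holds). Time passes only in rows, so rows that repeat a pose let the fingers close. It gives the time, the measured TCP pose, the force and the opening at its end, in the units of the state.
- state(): the state, without advancing time (a new reading comes with each control period).
- grab_frame(name): name is "scene" or "top" or "wrist"; returns a dict with "img" (384x512x3 uint8, red, green, blue), "camera_matrix" (3x3 intrinsics, pixels), "eye" and "attitude" of the camera in the world; the wrist camera has in their place "mount" (4x4, takes a point from camera to tool coordinates, whose origin is the TCP and whose axes are the tool frame's). Camera axes: x right, y down, z forward; pixel columns grow to the right and rows downward; lengths in mm; the calibration is good to about 2 mm. A picture is of the moment at which its call begins: read the wrist's pose just before it. There is no depth.
- close_job(): hands the job in, once; it reports no verdict.
The state is a dict: "t": time; "joint_pos": joint angles; "dq": joint speeds; "effort": joint torques, N m; "tool_pos": TCP position; "ee_rot": TCP orientation; "force": force on the tool from outside, world axes, zero at the start; "moment": the same for the moment, N m; "finger_gap": finger opening in mm.
Only numpy, scipy, OpenCV 4.12 (cv2) and the standard library are available. Lean on these libraries where they do the work, as an engineer would, in place of code of your own. Each camera call takes 0.05 s, during which the arm holds its last target.

## Task

Both bottles in the carrier that stands in the steel drip tray have their black caps standing up: press both caps fully home while the carrier still stands in the tray. Then take the carrier by its T-handle, lift it about 10 cm straight up above the tray and hold it there level and still for two seconds so that its underside can be checked for drips; the program finishes while still holding it up. Leave everything else on the bench where it is.

Things in the scene. Friction and masses are not known exactly. Their poses are not given: they have to be found in the camera images.
- carrier: the grey bottle carrier: base plate 70 mm (its x) by 165 mm (its y), 8 mm thick, standing loose in the steel tray; two white bottles 43 mm in diameter are fixed on it at y = +58 and -58 mm, and an aluminium post 12 mm thick rises from its middle to the T-handle. Origin: centre of the plate's underside; z up. 0.33 to 0.53 kg in all, balanced about the post
- handle: black bar of the T-handle, fixed on top of the carrier's post: 16 mm thick (carrier's x), 60 mm long (carrier's y), 24 mm tall. Origin: the bar's centre, 123 mm above the carrier's underside; axes parallel to the carrier's. Free space below it on both sides of the post; the tops of the caps lie 21 mm (home) to 9 mm (fully raised) below the bar's underside and 10 mm beyond its ends
- tray: fixed shallow steel drip tray, 110 mm (x) by 200 mm (y), 14 mm tall, walls and floor 4 mm thick: the carrier stands on its floor with some 17 mm to spare all round. Origin: centre of its underside, on the bench; z up
- cap_a (a joint): how far the black push-on cap of the bottle at carrier y = +58 mm stands up from its seat, in m: 0 fully home, at most 0.012. It slides along the bottle's axis and stays where it is left; a push of about 6 N moves it down until it meets its seat
- cap_a_top (a point): centre of the top of that cap, which is a flat disc 36 mm in diameter, 24 mm tall; 90 mm above the carrier's underside when home
- cap_b (a joint): how far the black push-on cap of the bottle at carrier y = -58 mm stands up from its seat, in m: 0 fully home, at most 0.012. It slides along the bottle's axis and stays where it is left; a push of about 6 N moves it down until it meets its seat
- cap_b_top (a point): centre of the top of that cap, which is a flat disc 36 mm in diameter, 24 mm tall; 90 mm above the carrier's underside when home
- spare_carrier: bystander, leave it: an empty carrier with the same black T-handle but no bottles, 70 x 165 mm, 135 mm tall; stands on the bench beside the tray
- tip_box: bystander, leave it: closed white and grey pipette-tip box, 83 x 123 mm, 63 mm tall; beside the tray
- spare_bottle: bystander, leave it: a single white 43 mm bottle with black cap, 84 mm tall, standing loose behind the tray
- beaker: bystander, leave it: open glass beaker, 68 mm wide, 80 mm tall, behind the tray
- column: bystander, leave it: small upright white cartridge column with black end pieces, 40 mm wide, 108 mm tall, in front of the tray
- wrench: bystander, leave it: steel wrench 130 mm long lying in front of the tray
- buffer_bottle: bystander, leave it: round glass bottle with black cap, 64 mm wide, 130 mm tall, behind the tray
Not all that is in view belongs to the job. Leave any blue look-alike of the carrier alone.

How it is judged:
By the outcome, as a careful person would: the job done as asked, in the order asked, and still so for the second after the job is handed in, while the arm keeps its last pose, push and grip.
It also fails if it takes over 56 s, if anything falls off the work surface, if the arm or the gripper's body presses on something with over 40 N, if the wrist force passes 120 N, or if a joint passes its speed limit or range.

## Working session

There is one attempt and no reset: what is moved stays moved. The work goes in short steps, Python scripts to look and compute and a shell command to move; the robot and the scene stay as the last step left them, time stands still between calls to the robot, and variables do not carry over. Pictures are saved under pics/ and viewed, and the job is handed in when it is done.

```bash
ls; mkdir -p pics; python3 - <<'E'
from rig import *
import cv2
s=state();print(s)
for n in ("scene","top","wrist"):
    f=grab_frame(n);cv2.imwrite(f"pics/{n}0.png",f["img"][:,:,::-1])
    print(n,{k:v for k,v in f.items() if k!="img"})
E
```

```text
pics
{'t': 0.0, 'joint_pos': array([ 1.02000939e+00,  2.76615146e-01,  1.50615400e+00,  2.63356592e-05,
        1.36066214e+00, -1.21014735e-01]), 'dq': array([ 0.00112201, -0.00073465, -0.00133053, -0.00061363, -0.00133293,
       -0.00039486]), 'effort': array([-9.12247215e-04, -4.16771793e+01, -2.45805305e+01,  4.11824328e-05,
        1.10262766e-02,  2.07616367e-06]), 'tool_pos': array([239.4807814 , 522.528781  , 403.81959159]), 'ee_rot': array([[-9.84213422e-04,  4.16667854e-01,  9.09058266e-01],
       [-1.55324789e-03,  9.09056973e-01, -4.16668942e-01],
       [-9.99998309e-01, -1.82208400e-03, -2.47517611e-04]]), 'force': array([-0.19217528,  0.23767271,  0.23683415]), 'moment': array([-0.00622955, -0.016362  , -0.01123507]), 'finger_gap': 85.35482152771361}
scene {'camera_matrix': array([[352.2998061 ,   0.        , 260.25212931],
       [  0.        , 352.2998061 , 191.86006093],
       [  0.        ,   0.        ,   1.        ]]), 'eye': array([1128.13666524,  105.22542436,  781.88992485]), 'attitude': array([[-0.0709805 ,  0.73511147, -0.67422021],
       [ 0.99732057,  
[... 301 characters left out ...]
.109722  ]), 'attitude': array([[-0.02008659, -0.98069607,  0.19450383],
       [-0.99975021,  0.02160893,  0.00570799],
       [-0.00980083, -0.19434059, -0.98088515]])}
wrist {'camera_matrix': array([[344.13058654,   0.        , 258.79019138],
       [  0.        , 344.13058654, 187.37729486],
       [  0.        ,   0.        ,   1.        ]]), 'mount': array([[-3.20772076e-04, -3.24897319e-01,  9.45749242e-01,
         3.03503206e+01],
       [ 9.99999947e-01, -1.60735734e-04,  2.83954179e-04,
         1.11620480e+00],
       [ 5.97597472e-05,  9.45749283e-01,  3.24897353e-01,
        -8.48428040e+01],
       [ 0.00000000e+00,  0.00000000e+00,  0.00000000e+00,
         1.00000000e+00]])}
```

View pics/scene0.png

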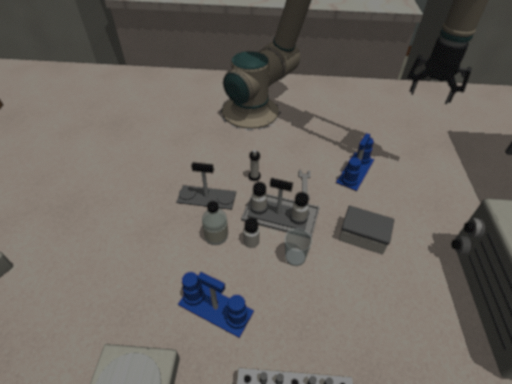

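View pics/top0.png

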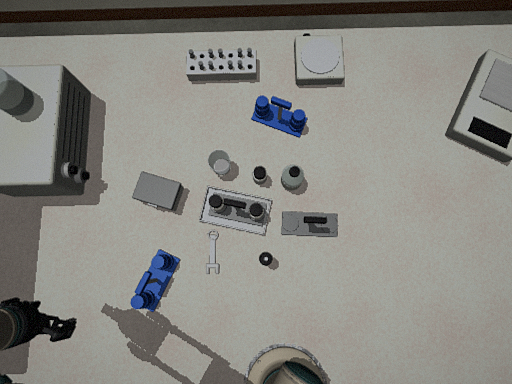

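View pics/wrist0.png

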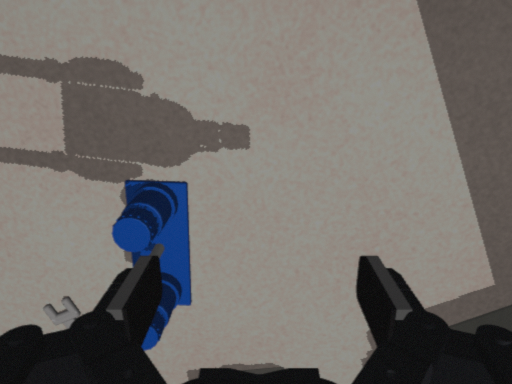

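Candidates for the carrier:
- The grey one with two bottles in the tray, at scene (280,205) and top (235,206).
- The empty grey spare, at scene (205,180) and top (312,220).
- The blue look-alikes, at scene (357,165) and (215,300), top (157,280) and (280,115).

I choose the one in the tray and check it in close crops.

```bash
python3 - <<'E'
import cv2
a=cv2.imread("pics/top0.png")[175:245,190:280];cv2.imwrite("pics/topc.png",cv2.resize(a,None,fx=8,fy=8,interpolation=cv2.INTER_CUBIC))
a=cv2.imread("pics/scene0.png")[165:240,235:330];cv2.imwrite("pics/scenec.png",cv2.resize(a,None,fx=8,fy=8,interpolation=cv2.INTER_CUBIC))
E
```

```text
(no output)
```

View pics/topc.png

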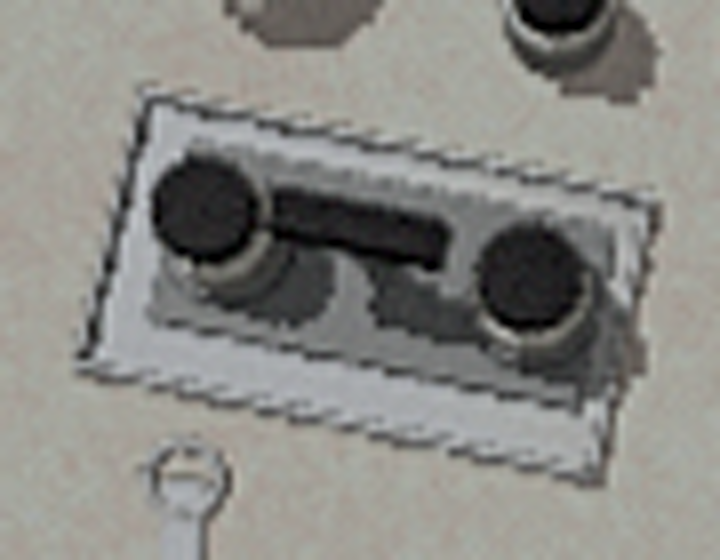

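View pics/scenec.png

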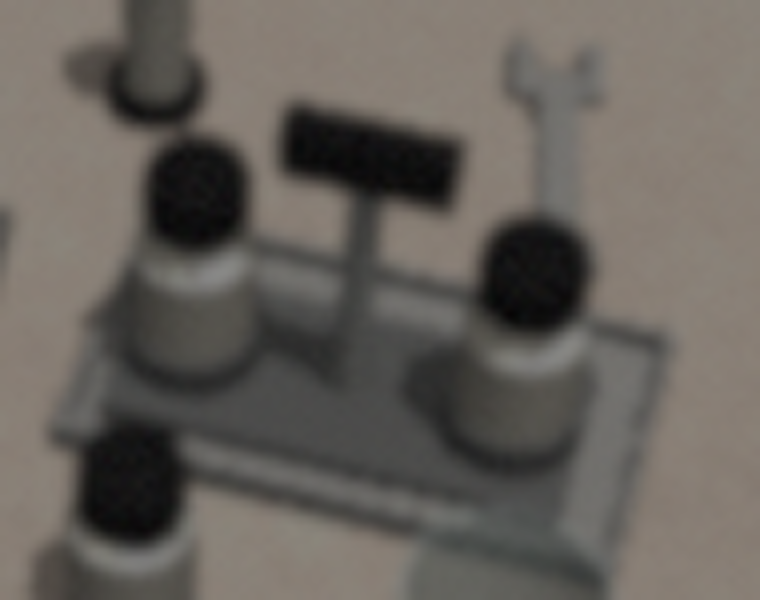

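The crops show the grey carrier with both capped bottles standing in the tray. In the top crop the bar is at (357,227) and the caps at (207,207) and (530,275). In the scene crop the bar is at (372,157) and the cap tops at (197,180) and (537,260). Next I triangulate.

```bash
cat > h.py <<'E'
import numpy as np
from rig import *
def ray(f,uv):
    K=f["camera_matrix"];d=np.array(f["attitude"])@np.linalg.inv(K)@np.array([uv[0],uv[1],1.]);return np.array(f["eye"]),d/np.linalg.norm(d)
def wristcam(f,s):
    R=s["ee_rot"];M=f["mount"];return dict(camera_matrix=f["camera_matrix"],eye=s["tool_pos"]+R@M[:3,3],attitude=R@M[:3,:3])
def tri(rs):
    A=sum(np.eye(3)-np.outer(d,d) for e,d in rs);b=sum((np.eye(3)-np.outer(d,d))@e for e,d in rs)
    p=np.linalg.solve(A,b);return p,[np.linalg.norm((np.eye(3)-np.outer(d,d))@(p-e)) for e,d in rs]
def proj(f,p):
    q=f["camera_matrix"]@(np.array(f["attitude"]).T@(np.array(p)-f["eye"]));return q[:2]/q[2]
def onz(f,uv,z):
    e,d=ray(f,uv);return e+d*(z-e[2])/d[2]
E
python3 - <<'E'
from h import *
T=grab_frame("top");S=grab_frame("scene")
t=lambda u,v:((u+.5)/8-.5+190,(v+.5)/8-.5+175)
s=lambda u,v:((u+.5)/8-.5+235,(v+.5)/8-.5+165)
for n,a,b in (("bar",(357,227),(372,157)),("capL",(207,207),(537,258)),("capR",(530,275),(197,180))):
    print(n,tri([ray(T,t(*a)),ray(S,s(*b))]))
for c in ((148,90),(655,200),(600,480),(85,368)): print("tray corner",onz(T,t(*c),14))
for c in ((275,190),(447,215),(440,268),(272,238)): print("bar",onz(T,t(*c),139))
E
```

```text
bar (array([498.46127292, 125.31230912, 127.19976313]), [np.float64(0.42785940751659507), np.float64(0.42785940751658985)])
capL (array([510.99991916, 180.31611715,  97.66791189]), [np.float64(1.4061045648286918), np.float64(1.4061045648287602)])
capR (array([484.96476793,  68.11212602,  96.782218  ]), [np.float64(0.6493146367031905), np.float64(0.6493146367032311)])
tray corner [569.35687759 211.51405789  14.        ]
tray corner [523.14177222  20.99521235  14.        ]
tray corner [419.38875432  44.09809842  14.        ]
tray corner [464.6335594  234.31599958  14.        ]
bar [509.7271495 151.2421481 139.       ]
bar [500.0918579   94.14363873 139.        ]
bar [482.43439443  96.70370147 139.        ]
bar [493.63988619 152.27725652 139.        ]
```

```bash
python3 -m pendant '[{"fingers":-1,"offset":[0.024,-0.254,0.401],"turn":[78.4,0,0]},{"fingers":-1,"offset":[0.024,-0.254,0.401],"turn":[78.4,0,0]},{"fingers":-1,"offset":[0.024,-0.254,0.401],"turn":[78.4,0,0]},{"fingers":-1,"offset":[0.024,-0.254,0.401],"turn":[78.4,0,0]},{"fingers":-1,"offset":[0.024,-0.254,0.401],"turn":[78.4,0,0]},{"fingers":-1,"offset":[0.024,-0.254,0.401],"turn":[78.4,0,0]},{"fingers":-1,"offset":[0.024,-0.254,0.401],"turn":[78.4,0,0]},{"fingers":-1,"offset":[0.024,-0.254,0.401],"turn":[78.4,0,0]},{"fingers":-1,"offset":[0.024,-0.254,0.401],"turn":[78.4,0,0]},{"fingers":-1,"offset":[0.024,-0.254,0.401],"turn":[78.4,0,0]}]' 60
cat >> h.py <<'E'
def rel(target,yaw_deg):
    "offset (m) in tool axes and turn about tool x to reach target with tool down, tool y at yaw_deg"
    s=state();R=s["ee_rot"];off=R.T@(np.array(target)-s["tool_pos"])/1000
    from scipy.spatial.transform import Rotation as Ro
    a=np.radians(yaw_deg);x=np.array([0,0,-1.]);y=np.array([np.cos(a),np.sin(a),0]);Rt=np.c_[x,y,np.cross(x,y)]
    print("t",s["t"],"tcp",s["tool_pos"].round(1),"off",off.round(4),"turn",Ro.from_matrix(R.T@Rt).as_rotvec(degrees=True).round(2),"F",s["force"].round(2),"gap",round(s["finger_gap"],1))
E
python3 -c "
from h import *
rel([498,125,380],-13.05)"
```

```text
t: 1.08
tool_pos: [467.0, 171.9, 383.7]
ee_rot: [[0.0, 0.993, -0.115], [0.0, -0.115, -0.993], [-1.0, 0.0, -0.0]]
force: [1.7, 1.1, 0.3]
finger_gap: 85.7
t 1.0833 tcp [467.  171.9 383.7] off [0.0037 0.0362 0.043 ] turn [ 6.44 -0.02 -0.02] F [1.66 1.09 0.27] gap 85.7
```

```bash
python3 -m pendant '[{"fingers":-1,"offset":[0.003,0.036,0.043],"turn":[6.4,0,0]},{"fingers":-1,"offset":[0.003,0.036,0.043],"turn":[6.4,0,0]},{"fingers":-1,"offset":[0.003,0.036,0.043],"turn":[6.4,0,0]},{"fingers":-1,"offset":[0.003,0.036,0.043],"turn":[6.4,0,0]},{"fingers":-1,"offset":[0.003,0.036,0.043],"turn":[6.4,0,0]}]'
python3 - <<'E'
from h import *
import cv2
rel([498,125,380],-13.05)
s=state();f=grab_frame("wrist");cv2.imwrite("pics/w1.png",cv2.resize(f["img"][:,:,::-1],None,fx=1.5,fy=1.5,interpolation=cv2.INTER_CUBIC))
np.savez("w1.npz",K=f["camera_matrix"],M=f["mount"],R=s["ee_rot"],p=s["tool_pos"])
w=wristcam(f,s)
for p in ([498.5,125.3,127],[511,180.3,97.7],[485,68.1,96.8]):print(proj(w,p)*1.5)
E
```

```text
t: 1.5
tool_pos: [496.9, 127.7, 380.5]
ee_rot: [[-0.001, 0.976, -0.219], [0.001, -0.219, -0.976], [-1.0, -0.001, -0.001]]
force: [-0.2, 0.1, -0.0]
finger_gap: 85.3
t 1.5 tcp [496.9 127.7 380.5] off [0.0005 0.0016 0.0024] turn [ 0.43 -0.03  0.07] F [-0.23  0.15 -0.05] gap 85.3
[394.84633209 302.85276802]
[395.09587617 171.65722717]
[392.66500105 381.49468157]
```

View pics/w1.png

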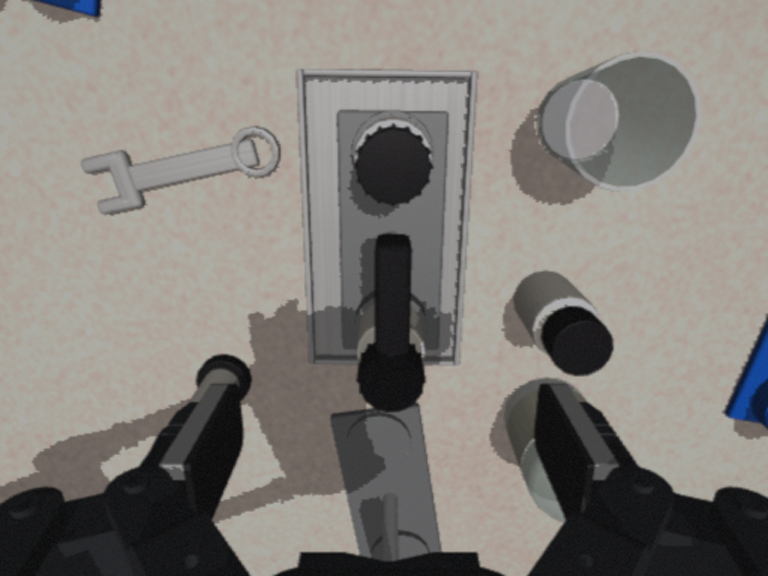

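The wrist picture confirms the target: tray with the raised far cap at (394,166), bar at x≈393.5 with its end at y≈236, and the near cap at (391,378). All agree with the predictions to within a few pixels. I refine from all three views.

```bash
python3 - <<'E'
from h import *
T=grab_frame("top");S=grab_frame("scene")
d=np.load("w1.npz");W=wristcam(dict(camera_matrix=d["K"],mount=d["M"]),dict(ee_rot=d["R"],tool_pos=d["p"]))
t=lambda u,v:((u+.5)/8-.5+190,(v+.5)/8-.5+175)
s=lambda u,v:((u+.5)/8-.5+235,(v+.5)/8-.5+165)
w=lambda u,v:((u+.5)/1.5-.5,(v+.5)/1.5-.5)
for n,a,b,c in (("capL",(207,207),(537,258),(394.5,166)),("capR",(530,275),(197,180),(391,378))):
    print(n,tri([ray(T,t(*a)),ray(W,w(*c))]),tri([ray(T,t(*a)),ray(S,s(*b)),ray(W,w(*c))]))
for c in ((378,236),(410,236),(376,330),(411,330)):print(onz(W,w(*c),139))
for c in ((338,111),(447,111),(342,340)):print("plate",onz(W,w(*c),12))
rel([511,180,290],-13.05)
E
```

```text
capL (array([511.95030617, 181.06649966,  85.50183561]), [np.float64(1.166783089097952), np.float64(1.1667830890978752)]) (array([510.95464637, 181.26726261,  96.88898681]), [np.float64(2.264485159493707), np.float64(0.7910446943227991), np.float64(1.7681516613532555)])
capR (array([484.7452062 ,  67.86599356,  92.55770168]), [np.float64(0.8803280640588418), np.float64(0.8803280640589138)]) (array([484.47374849,  68.58075436,  95.37363399]), [np.float64(1.3099985584270057), np.float64(0.6487306025485421), np.float64(1.1258572668374403)])
[498.87119252 161.01759841 139.        ]
[511.98814511 158.08680524 139.        ]
[488.28803765 119.16795188 139.        ]
[503.56419823 115.76229466 139.        ]
plate [482.78853996 214.12130885  12.        ]
plate [548.97661326 199.29458033  12.        ]
plate [446.45306062  61.5255547   12.        ]
t 1.65 tcp [496.7 128.3 380.8] off [ 0.0909  0.0028 -0.0535] turn [ 0.53 -0.02  0.01] F [-0.52 -0.05  0.28] gap 85.1
```

```bash
python3 -m pendant '[{"fingers":1,"offset":[0,0.003,-0.0535],"turn":[0.5,0,0]},{"fingers":1,"offset":[0,0.003,-0.0535],"turn":[0.5,0,0]},{"fingers":1,"offset":[0,0.003,-0.0535],"turn":[0.5,0,0]},{"fingers":1,"offset":[0,0.003,-0.0535],"turn":[0.5,0,0]},{"fingers":1,"offset":[0.03,0.003,-0.0535],"turn":[0.5,0,0]},{"fingers":1,"offset":[0.06,0.003,-0.0535],"turn":[0.5,0,0]},{"fingers":1,"offset":[0.09,0.003,-0.0535],"turn":[0.5,0,0]},{"fingers":1,"offset":[0.09,0.003,-0.0535],"turn":[0.5,0,0]},{"fingers":1,"offset":[0.09,0.003,-0.0535],"turn":[0.5,0,0]},{"fingers":1,"offset":[0.09,0.003,-0.0535],"turn":[0.5,0,0]}]'
python3 - <<'E'
from h import *
import cv2
rel([511,181,280],-13.05)
f=grab_frame("scene");cv2.imwrite("pics/s2.png",cv2.resize(f["img"][100:250,210:400,::-1],None,fx=4,fy=4,interpolation=cv2.INTER_CUBIC))
f=grab_frame("wrist");cv2.imwrite("pics/w2.png",f["img"][:,:,::-1])
E
```

```text
t: 2.48
tool_pos: [512.6, 178.6, 292.1]
ee_rot: [[0.002, 0.974, -0.227], [0.0, -0.227, -0.974], [-1.0, 0.002, -0.001]]
force: [-0.1, -0.0, 0.3]
finger_gap: -0.3
t 2.4833 tcp [512.6 178.6 292.1] off [ 0.0121 -0.0022 -0.002 ] turn [-0.1  -0.04 -0.11] F [-0.12 -0.02  0.26] gap -0.3
```

View pics/s2.png

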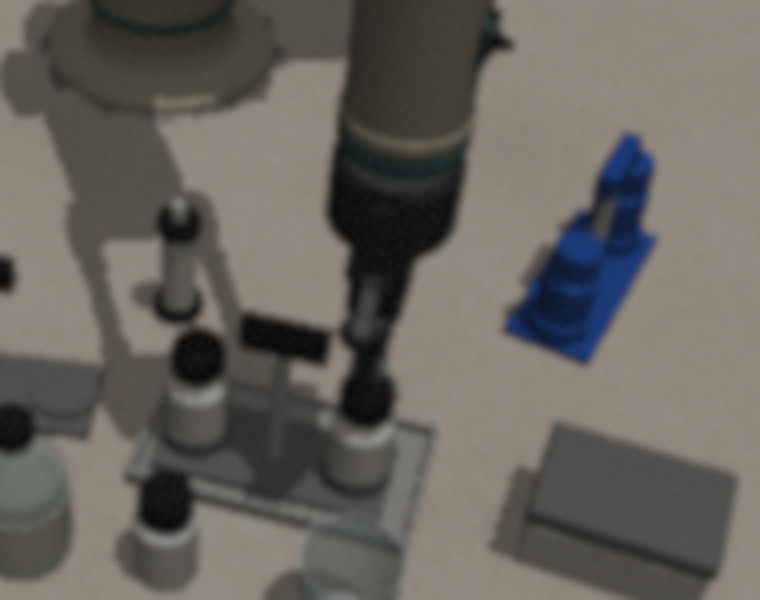

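View pics/w2.png

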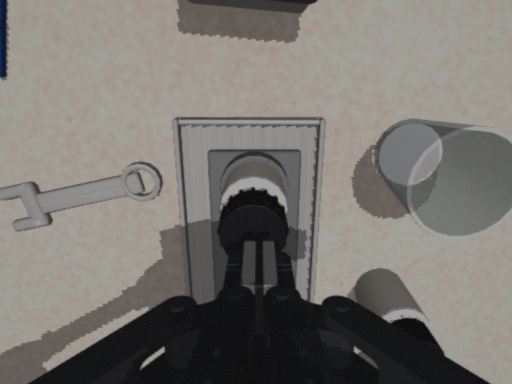

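Both views show the closed fingertips just above the far cap: wrist tip at (259,240), cap centre x≈253, so about 2 mm off. I correct that and press down step by step.

```bash
python3 -m pendant '[{"fingers":1,"offset":[0.004,-0.002,-0.002],"turn":[0,0,0]},{"fingers":1,"offset":[0.007,-0.002,-0.002],"turn":[0,0,0]},{"fingers":1,"offset":[0.010,-0.002,-0.002],"turn":[0,0,0]},{"fingers":1,"offset":[0.012,-0.002,-0.002],"turn":[0,0,0]},{"fingers":1,"offset":[0.014,-0.002,-0.002],"turn":[0,0,0]},{"fingers":1,"offset":[0.015,-0.002,-0.002],"turn":[0,0,0]},{"fingers":1,"offset":[0.016,-0.002,-0.002],"turn":[0,0,0]},{"fingers":1,"offset":[0.016,-0.002,-0.002],"turn":[0,0,0]}]'
```

```text
t: 3.25
tool_pos: [510.6, 181.1, 274.9]
ee_rot: [[-0.0, 0.974, -0.227], [0.0, -0.227, -0.974], [-1.0, -0.0, 0.0]]
force: [-1.2, -1.0, 2.4]
finger_gap: 0.0
```

```bash
python3 -m pendant '[{"fingers":1,"offset":[0.001,0,0],"turn":[0,0,0]},{"fingers":1,"offset":[0.002,0,0],"turn":[0,0,0]},{"fingers":1,"offset":[0.003,0,0],"turn":[0,0,0]},{"fingers":1,"offset":[0.003,0,0],"turn":[0,0,0]},{"fingers":1,"offset":[0.003,0,0],"turn":[0,0,0]}]'; python3 -m pendant '[{"fingers":1,"offset":[0.001,0,0],"turn":[0,0,0]},{"fingers":1,"offset":[0.002,0,0],"turn":[0,0,0]},{"fingers":1,"offset":[0.002,0,0],"turn":[0,0,0]},{"fingers":1,"offset":[0.002,0,0],"turn":[0,0,0]}]'
```

```text
t: 3.67
tool_pos: [510.5, 181.1, 272.1]
ee_rot: [[0.0, 0.974, -0.227], [0.0, -0.227, -0.974], [-1.0, 0.0, -0.0]]
force: [-2.4, -0.9, 5.6]
finger_gap: -0.2
t: 4.0
tool_pos: [510.5, 181.1, 270.0]
ee_rot: [[-0.0, 0.974, -0.227], [0.0, -0.227, -0.974], [-1.0, -0.0, -0.0]]
force: [-2.2, -0.2, 5.4]
finger_gap: 0.2
```

Steady at about 5.5 N, so the cap is sliding. I continue towards the seat, expected near TCP z≈267.

```bash
python3 -m pendant '[{"fingers":1,"offset":[0.001,0,0],"turn":[0,0,0]},{"fingers":1,"offset":[0.002,0,0],"turn":[0,0,0]},{"fingers":1,"offset":[0.002,0,0],"turn":[0,0,0]},{"fingers":1,"offset":[0.002,0,0],"turn":[0,0,0]}]'; python3 -m pendant '[{"fingers":1,"offset":[0.001,0,0],"turn":[0,0,0]},{"fingers":1,"offset":[0.001,0,0],"turn":[0,0,0]},{"fingers":1,"offset":[0.001,0,0],"turn":[0,0,0]}]'
```

```text
t: 4.33
tool_pos: [510.6, 181.1, 267.9]
ee_rot: [[-0.0, 0.974, -0.227], [0.0, -0.227, -0.974], [-1.0, -0.0, -0.0]]
force: [-2.0, -1.0, 6.4]
finger_gap: -0.1
t: 4.58
tool_pos: [510.5, 181.1, 267.4]
ee_rot: [[0.0, 0.974, -0.227], [0.0, -0.227, -0.974], [-1.0, 0.0, -0.0]]
force: [-2.5, -0.1, 7.4]
finger_gap: -0.0
```

```bash
python3 -m pendant '[{"fingers":1,"offset":[0.001,0,0],"turn":[0,0,0]},{"fingers":1,"offset":[0.001,0,0],"turn":[0,0,0]},{"fingers":1,"offset":[0.001,0,0],"turn":[0,0,0]}]'; python3 -m pendant '[{"fingers":1,"offset":[0.001,0,0],"turn":[0,0,0]},{"fingers":1,"offset":[0.001,0,0],"turn":[0,0,0]},{"fingers":1,"offset":[0.001,0,0],"turn":[0,0,0]}]'
```

```text
t: 4.83
tool_pos: [510.5, 181.1, 267.3]
ee_rot: [[0.001, 0.974, -0.227], [0.0, -0.227, -0.974], [-1.0, 0.001, -0.0]]
force: [-3.5, -1.6, 13.5]
finger_gap: -0.4
t: 5.08
tool_pos: [510.5, 181.1, 267.3]
ee_rot: [[0.001, 0.974, -0.227], [0.0, -0.227, -0.974], [-1.0, 0.001, -0.001]]
force: [-6.7, -0.2, 18.9]
finger_gap: 0.0
```

Cap A is seated: z stopped at 267.3 (tip ≈94.3) while the force rose to 19 N. I go up, over the bar, to the other cap.

```bash
python3 -m pendant '[{"fingers":1,"offset":[-0.03,0,0],"turn":[0,0,0]},{"fingers":1,"offset":[-0.07,0,0],"turn":[0,0,0]},{"fingers":1,"offset":[-0.09,0,0],"turn":[0,0,0]},{"fingers":1,"offset":[-0.09,0,0],"turn":[0,0,0]},{"fingers":1,"offset":[-0.09,0,0.04],"turn":[0,0,0]},{"fingers":1,"offset":[-0.09,0,0.08],"turn":[0,0,0]},{"fingers":1,"offset":[-0.09,0,0.116],"turn":[0,0,0]},{"fingers":1,"offset":[-0.09,0,0.116],"turn":[0,0,0]},{"fingers":1,"offset":[-0.09,0,0.116],"turn":[0,0,0]},{"fingers":1,"offset":[-0.09,0,0.116],"turn":[0,0,0]}]'
python3 -c "
from h import *
import cv2
rel([484.5,68.4,284],-13.05)
f=grab_frame('wrist');cv2.imwrite('pics/w3.png',f['img'][:,:,::-1])
"
```

```text
t: 5.92
tool_pos: [484.4, 68.2, 354.0]
ee_rot: [[-0.0, 0.974, -0.228], [0.001, -0.228, -0.974], [-1.0, -0.001, -0.001]]
force: [-0.0, 0.4, -0.1]
finger_gap: -0.1
t 5.9167 tcp [484.4  68.2 354. ] off [ 0.07    0.0001 -0.0002] turn [-0.15 -0.04  0.03] F [-0.01  0.45 -0.12] gap -0.1
```

View pics/w3.png

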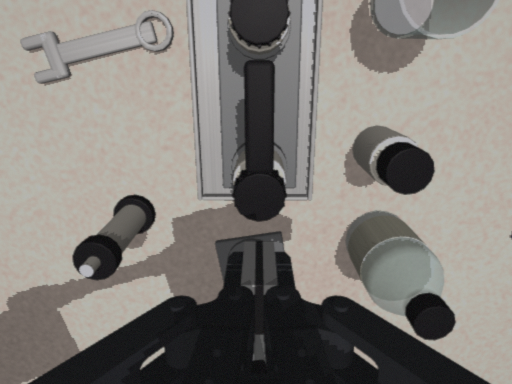

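The fingertip lines up with the second cap (both at x≈259). I check how close the spare carrier's handle is.

```bash
python3 - <<'E'
from h import *
T=grab_frame("top")
for c in ((303,219),(327,219)):print(onz(T,c,135))
E
```

```text
[450.63563052 -56.86510122 135.        ]
[ 449.30268054 -120.02485186  135.        ]
```

```bash
python3 -m pendant '[{"fingers":1,"offset":[0.03,0,0],"turn":[0,0,0]},{"fingers":1,"offset":[0.055,0,0],"turn":[0,0,0]},{"fingers":1,"offset":[0.068,0,0],"turn":[0,0,0]},{"fingers":1,"offset":[0.070,0,0],"turn":[0,0,0]},{"fingers":1,"offset":[0.073,0,0],"turn":[0,0,0]},{"fingers":1,"offset":[0.075,0,0],"turn":[0,0,0]},{"fingers":1,"offset":[0.077,0,0],"turn":[0,0,0]},{"fingers":1,"offset":[0.078,0,0],"turn":[0,0,0]},{"fingers":1,"offset":[0.079,0,0],"turn":[0,0,0]},{"fingers":1,"offset":[0.079,0,0],"turn":[0,0,0]}]'; python3 -m pendant '[{"fingers":1,"offset":[0.001,0,0],"turn":[0,0,0]},{"fingers":1,"offset":[0.002,0,0],"turn":[0,0,0]},{"fingers":1,"offset":[0.003,0,0],"turn":[0,0,0]},{"fingers":1,"offset":[0.003,0,0],"turn":[0,0,0]},{"fingers":1,"offset":[0.003,0,0],"turn":[0,0,0]}]'
```

```text
t: 6.85
tool_pos: [484.6, 68.2, 276.3]
ee_rot: [[0.002, 0.974, -0.227], [0.0, -0.227, -0.974], [-1.0, 0.001, -0.001]]
force: [1.3, 0.8, 1.1]
finger_gap: 0.1
t: 7.27
tool_pos: [484.6, 68.2, 273.5]
ee_rot: [[0.002, 0.974, -0.228], [0.0, -0.228, -0.974], [-1.0, 0.002, -0.001]]
force: [-1.0, -0.1, 5.2]
finger_gap: -0.1
```

```bash
python3 -m pendant '[{"fingers":1,"offset":[0.001,0,0],"turn":[0,0,0]},{"fingers":1,"offset":[0.002,0,0],"turn":[0,0,0]},{"fingers":1,"offset":[0.003,0,0],"turn":[0,0,0]},{"fingers":1,"offset":[0.004,0,0],"turn":[0,0,0]},{"fingers":1,"offset":[0.005,0,0],"turn":[0,0,0]},{"fingers":1,"offset":[0.005,0,0],"turn":[0,0,0]},{"fingers":1,"offset":[0.005,0,0],"turn":[0,0,0]}]'; python3 -m pendant '[{"fingers":1,"offset":[0.001,0,0],"turn":[0,0,0]},{"fingers":1,"offset":[0.002,0,0],"turn":[0,0,0]},{"fingers":1,"offset":[0.002,0,0],"turn":[0,0,0]},{"fingers":1,"offset":[0.002,0,0],"turn":[0,0,0]}]'
```

```text
t: 7.85
tool_pos: [484.6, 68.2, 268.3]
ee_rot: [[0.002, 0.974, -0.228], [0.0, -0.228, -0.974], [-1.0, 0.002, -0.001]]
force: [-0.7, 1.1, 5.0]
finger_gap: -0.1
t: 8.18
tool_pos: [484.6, 68.2, 267.3]
ee_rot: [[0.002, 0.974, -0.227], [0.0, -0.227, -0.974], [-1.0, 0.002, -0.001]]
force: [-2.2, 0.7, 12.7]
finger_gap: 0.2
```

```bash
python3 -m pendant '[{"fingers":1,"offset":[0.001,0,0],"turn":[0,0,0]},{"fingers":1,"offset":[0.001,0,0],"turn":[0,0,0]},{"fingers":1,"offset":[0.001,0,0],"turn":[0,0,0]}]'; python3 -m pendant '[{"fingers":1,"offset":[-0.03,0,0],"turn":[0,0,0]},{"fingers":1,"offset":[-0.07,0,0],"turn":[0,0,0]},{"fingers":1,"offset":[-0.10,0,0],"turn":[0,0,0]},{"fingers":-1,"offset":[-0.10,0,0],"turn":[0,0,0]},{"fingers":-1,"offset":[-0.10,0,-0.03],"turn":[0,0,0]},{"fingers":-1,"offset":[-0.10,0,-0.058],"turn":[0,0,0]},{"fingers":-1,"offset":[-0.10,0,-0.058],"turn":[0,0,0]},{"fingers":-1,"offset":[-0.10,0,-0.058],"turn":[0,0,0]},{"fingers":-1,"offset":[-0.10,0,-0.058],"turn":[0,0,0]},{"fingers":-1,"offset":[-0.10,0,-0.058],"turn":[0,0,0]}]'
python3 -c "
from h import *
import cv2
rel([498.5,125.3,282],-13.05)
s=state();f=grab_frame('wrist');cv2.imwrite('pics/w4.png',cv2.resize(f['img'][:,:,::-1],None,fx=1.5,fy=1.5,interpolation=cv2.INTER_CUBIC))
np.savez('w4.npz',K=f['camera_matrix'],M=f['mount'],R=s['ee_rot'],p=s['tool_pos'])
"
```

```text
t: 8.43
tool_pos: [484.5, 68.2, 267.2]
ee_rot: [[0.003, 0.974, -0.227], [0.0, -0.227, -0.974], [-1.0, 0.002, -0.001]]
force: [-4.0, 0.0, 20.3]
finger_gap: 0.0
t: 9.27
tool_pos: [497.1, 124.0, 364.1]
ee_rot: [[-0.001, 0.974, -0.228], [-0.001, -0.228, -0.974], [-1.0, -0.001, 0.001]]
force: [0.2, -0.5, -0.9]
finger_gap: 83.4
t 9.2667 tcp [497.1 124.  364.1] off [ 0.0821  0.0011 -0.0017] turn [-0.12  0.05  0.06] F [ 0.16 -0.5  -0.86] gap 83.4
```

View pics/w4.png

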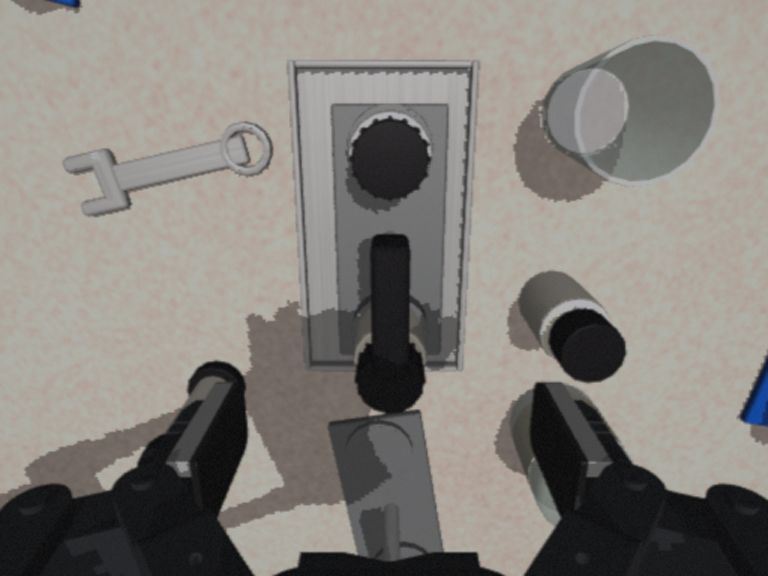

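Both caps now look seated with white collars showing evenly, and the tray, carrier and surroundings are unmoved. The bar is centred at x≈390.5. I check that against the expected position.

```bash
python3 - <<'E'
from h import *
d=np.load("w4.npz");W=wristcam(dict(camera_matrix=d["K"],mount=d["M"]),dict(ee_rot=d["R"],tool_pos=d["p"]))
c=np.array([498,125,0]);Y=np.array([.226,.974,0]);X=np.array([.974,-.226,0])
for z in(139,115):
  for sx in(-8,8):
    print(z,sx,(proj(W,c+30*Y+sx*X+[0,0,z])*1.5).round(1),(proj(W,c-0*Y+sx*X+[0,0,z])*1.5).round(1))
for sg in (1,-1): print((proj(W,c+58*sg*Y+[0,0,94])*1.5).round(1))
E
```

```text
139 -8 [371.6 249.5] [372.5 320.2]
139 8 [412.6 249.5] [411.6 320.1]
115 -8 [373.4 234.7] [374.2 299.1]
115 8 [410.2 234.6] [409.4 299.1]
[391.6 163.6]
[391.6 387.2]
```

The projection matches within a pixel or two (bar edges and end). I descend and grasp.

```bash
python3 -m pendant '[{"fingers":-1,"offset":[0.03,0,-0.001],"turn":[0,0,0]},{"fingers":-1,"offset":[0.055,0,-0.001],"turn":[0,0,0]},{"fingers":-1,"offset":[0.075,0,-0.001],"turn":[0,0,0]},{"fingers":-1,"offset":[0.083,0,-0.001],"turn":[0,0,0]},{"fingers":-1,"offset":[0.083,0,-0.001],"turn":[0,0,0]},{"fingers":-1,"offset":[0.083,0,-0.001],"turn":[0,0,0]}]' 60; python3 -m pendant '[{"fingers":0.2,"offset":[0,0,0],"turn":[0,0,0]},{"fingers":0.4,"offset":[0,0,0],"turn":[0,0,0]},{"fingers":0.5,"offset":[0,0,0],"turn":[0,0,0]},{"fingers":0.55,"offset":[0,0,0],"turn":[0,0,0]},{"fingers":0.55,"offset":[0,0,0],"turn":[0,0,0]}]'; python3 -c "
from h import *
import cv2
rel([498,125,281.5],-13.05)
f=grab_frame('scene');cv2.imwrite('pics/s5.png',cv2.resize(f['img'][100:250,210:400,::-1],None,fx=4,fy=4,interpolation=cv2.INTER_CUBIC))
f=grab_frame('wrist');cv2.imwrite('pics/w5.png',f['img'][:,:,::-1])
"
```

```text
t: 9.82
tool_pos: [498.0, 125.2, 281.9]
ee_rot: [[0.0, 0.974, -0.228], [-0.0, -0.228, -0.974], [-1.0, 0.0, -0.0]]
force: [0.2, -0.9, 0.1]
finger_gap: 85.2
t: 10.23
tool_pos: [497.8, 125.7, 282.2]
ee_rot: [[0.001, 0.974, -0.227], [0.0, -0.227, -0.974], [-1.0, 0.001, -0.0]]
force: [1.2, 0.4, -0.2]
finger_gap: 25.7
t 10.2333 tcp [497.8 125.7 282.2] off [0.0007 0.0003 0.0006] turn [-0.09 -0.03 -0.06] F [ 1.2   0.45 -0.22] gap 25.7
```

View pics/s5.png

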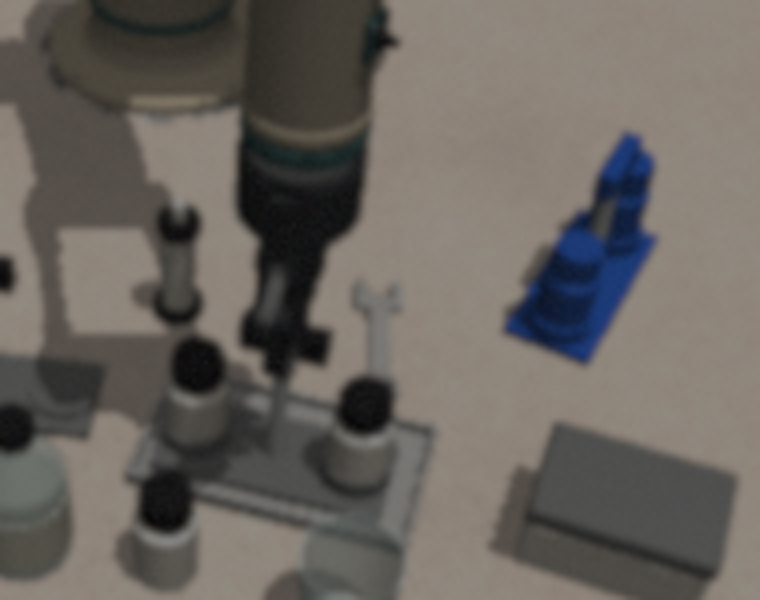

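View pics/w5.png

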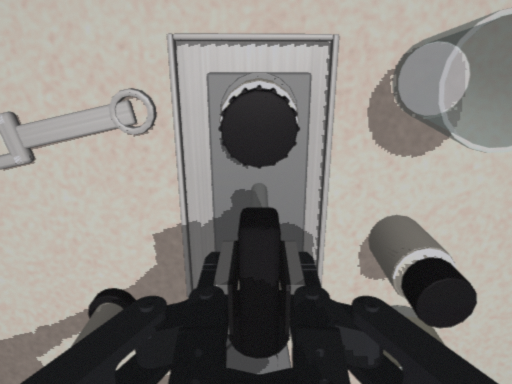

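The bar sits between the pads at about (261,270) in the wrist view and straight in yaw. I close on it.

```bash
python3 -m pendant '[{"fingers":1,"offset":[0,0,0],"turn":[0,0,0]},{"fingers":1,"offset":[0,0,0],"turn":[0,0,0]},{"fingers":1,"offset":[0,0,0],"turn":[0,0,0]},{"fingers":1,"offset":[0,0,0],"turn":[0,0,0]},{"fingers":1,"offset":[0,0,0],"turn":[0,0,0]},{"fingers":1,"offset":[0,0,0],"turn":[0,0,0]}]' 80; python3 -m pendant '[{"fingers":1,"offset":[-0.005,0,0],"turn":[0,0,0]},{"fingers":1,"offset":[-0.010,0,0],"turn":[0,0,0]},{"fingers":1,"offset":[-0.015,0,0],"turn":[0,0,0]},{"fingers":1,"offset":[-0.020,0,0],"turn":[0,0,0]},{"fingers":1,"offset":[-0.020,0,0],"turn":[0,0,0]},{"fingers":1,"offset":[-0.020,0,0],"turn":[0,0,0]}]'
```

```text
t: 10.83
tool_pos: [498.0, 125.6, 282.1]
ee_rot: [[0.001, 0.974, -0.227], [0.0, -0.227, -0.974], [-1.0, 0.001, -0.0]]
force: [0.7, -0.3, 5.6]
finger_gap: 15.0
t: 11.33
tool_pos: [497.7, 125.6, 301.9]
ee_rot: [[0.001, 0.974, -0.227], [0.0, -0.227, -0.974], [-1.0, 0.001, -0.0]]
force: [0.5, -0.9, -2.9]
finger_gap: 14.5
```

```bash
python3 -m pendant '[{"fingers":1,"offset":[-0.008,0,0],"turn":[0,0,0]},{"fingers":1,"offset":[-0.018,0,0],"turn":[0,0,0]},{"fingers":1,"offset":[-0.028,0,0],"turn":[0,0,0]},{"fingers":1,"offset":[-0.038,0,0],"turn":[0,0,0]},{"fingers":1,"offset":[-0.048,0,0],"turn":[0,0,0]},{"fingers":1,"offset":[-0.058,0,0],"turn":[0,0,0]},{"fingers":1,"offset":[-0.067,0,0],"turn":[0,0,0]},{"fingers":1,"offset":[-0.074,0,0],"turn":[0,0,0]},{"fingers":1,"offset":[-0.079,0,0],"turn":[0,0,0]},{"fingers":1,"offset":[-0.081,0,0],"turn":[0,0,0]}]'; python3 -m pendant '[{"fingers":1,"offset":[0,0,0],"turn":[0,0,0]},{"fingers":1,"offset":[0,0,0],"turn":[0,0,0]},{"fingers":1,"offset":[0,0,0],"turn":[0,0,0]},{"fingers":1,"offset":[0,0,0],"turn":[0,0,0]},{"fingers":1,"offset":[0,0,0],"turn":[0,0,0]},{"fingers":1,"offset":[0,0,0],"turn":[0,0,0]}]'; python3 -c "
from h import *
import cv2
s=state();print(s['force'],s['moment'])
f=grab_frame('scene');cv2.imwrite('pics/s6.png',cv2.resize(f['img'][80:240,210:400,::-1],None,fx=3.7,fy=3.7,interpolation=cv2.INTER_CUBIC))
f=grab_frame('wrist');cv2.imwrite('pics/w6.png',f['img'][:,:,::-1])
"
```

```text
t: 12.17
tool_pos: [497.8, 125.6, 383.7]
ee_rot: [[0.001, 0.974, -0.227], [0.0, -0.227, -0.974], [-1.0, 0.001, -0.001]]
force: [-0.2, 0.6, -3.2]
finger_gap: 14.8
t: 12.67
tool_pos: [497.7, 125.6, 382.4]
ee_rot: [[-0.001, 0.974, -0.227], [-0.0, -0.227, -0.974], [-1.0, -0.001, 0.0]]
force: [0.7, -0.3, -5.0]
finger_gap: 14.7
[ 0.69118831 -0.25313738 -4.96352652] [-0.01553419  0.01078608  0.04406564]
```

View pics/s6.png

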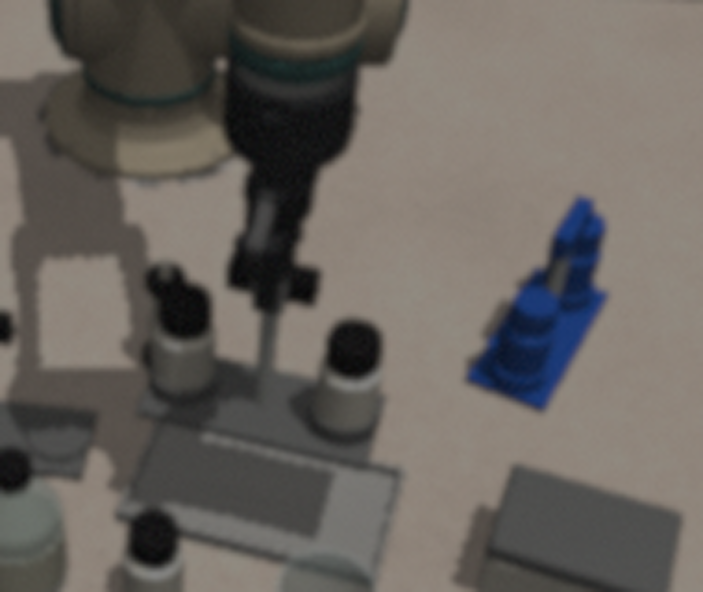

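View pics/w6.png

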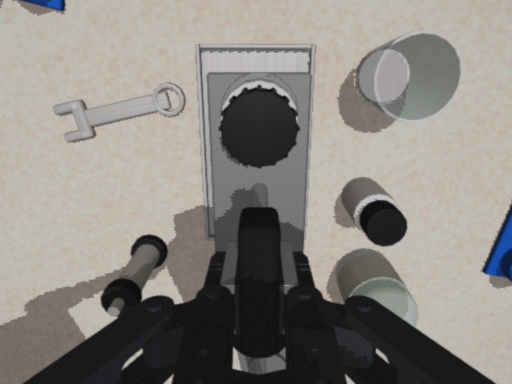

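The carrier hangs clear of the tray and level: cap A sits at (259,127) in the wrist view, the same place as before the lift. The load is about 5 N. I hold for over 2 s.

```bash
R='x'; python3 -m pendant '[{"fingers":1,"offset":[0,0,0],"turn":[0,0,0]},{"fingers":1,"offset":[0,0,0],"turn":[0,0,0]},{"fingers":1,"offset":[0,0,0],"turn":[0,0,0]},{"fingers":1,"offset":[0,0,0],"turn":[0,0,0]},{"fingers":1,"offset":[0,0,0],"turn":[0,0,0]},{"fingers":1,"offset":[0,0,0],"turn":[0,0,0]},{"fingers":1,"offset":[0,0,0],"turn":[0,0,0]},{"fingers":1,"offset":[0,0,0],"turn":[0,0,0]},{"fingers":1,"offset":[0,0,0],"turn":[0,0,0]},{"fingers":1,"offset":[0,0,0],"turn":[0,0,0]}]'; python3 -m pendant '[{"fingers":1,"offset":[0,0,0],"turn":[0,0,0]},{"fingers":1,"offset":[0,0,0],"turn":[0,0,0]},{"fingers":1,"offset":[0,0,0],"turn":[0,0,0]},{"fingers":1,"offset":[0,0,0],"turn":[0,0,0]},{"fingers":1,"offset":[0,0,0],"turn":[0,0,0]},{"fingers":1,"offset":[0,0,0],"turn":[0,0,0]},{"fingers":1,"offset":[0,0,0],"turn":[0,0,0]},{"fingers":1,"offset":[0,0,0],"turn":[0,0,0]},{"fingers":1,"offset":[0,0,0],"turn":[0,0,0]},{"fingers":1,"offset":[0,0,0],"turn":[0,0,0]}]'; python3 -m pendant '[{"fingers":1,"offset":[0,0,0],"turn":[0,0,0]},{"fingers":1,"offset":[0,0,0],"turn":[0,0,0]},{"fingers":1,"offset":[0,0,0],"turn":[0,0,0]},{"fingers":1,"offset":[0,0,0],"turn":[0,0,0]},{"fingers":1,"offset":[0,0,0],"turn":[0,0,0]},{"fingers":1,"offset":[0,0,0],"turn":[0,0,0]},{"fingers":1,"offset":[0,0,0],"turn":[0,0,0]},{"fingers":1,"offset":[0,0,0],"turn":[0,0,0]},{"fingers":1,"offset":[0,0,0],"turn":[0,0,0]},{"fingers":1,"offset":[0,0,0],"turn":[0,0,0]}]'; python3 -c "
from h import *
import cv2
f=grab_frame('wrist');cv2.imwrite('pics/w7.png',f['img'][:,:,::-1])
a=cv2.imread('pics/w6.png').astype(int);b=cv2.imread('pics/w7.png').astype(int);print(abs(a-b).mean(),abs(a-b).max())
f=grab_frame('scene');cv2.imwrite('pics/s7.png',f['img'][:,:,::-1])
"
```

```text
t: 13.6
tool_pos: [497.7, 125.6, 382.7]
ee_rot: [[0.0, 0.974, -0.227], [0.0, -0.227, -0.974], [-1.0, 0.0, -0.0]]
force: [-0.5, -0.3, -3.1]
finger_gap: 14.6
t: 14.43
tool_pos: [497.7, 125.6, 382.7]
ee_rot: [[0.0, 0.974, -0.227], [0.0, -0.227, -0.974], [-1.0, -0.0, -0.0]]
force: [0.3, -0.3, -3.3]
finger_gap: 14.9
t: 15.27
tool_pos: [497.7, 125.6, 382.7]
ee_rot: [[0.0, 0.974, -0.227], [0.0, -0.227, -0.974], [-1.0, 0.0, -0.0]]
force: [-0.4, -0.0, -3.5]
finger_gap: 14.9
1.3257480197482638 60
```

View pics/s7.png

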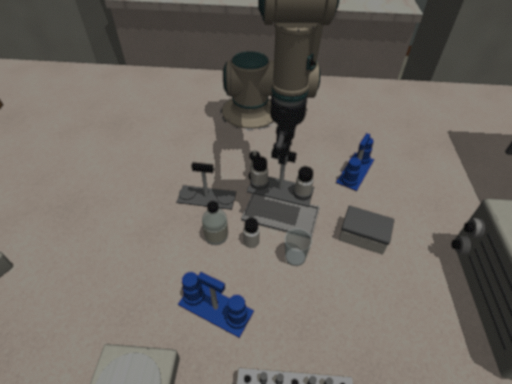

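The carrier hangs still at (280,180) in the scene view, and everything else is where it was. I hand in.

```bash
python3 -c "
from rig import *
print(close_job())"
```

```text
the job is handed in; nothing more can be done
None
```

Both caps are pressed home and the carrier is hanging about 10 cm above the tray. I handed the job in after about 15 s of the 56 s allowed, with the arm still holding it up.

- **Caps:** I pressed each one with closed fingertips while the carrier stood in the tray. Each slid at about 5–6 N, then stopped at fingertip height ≈94.2–94.3 mm (expected 94 mm) while the force rose to 19–20 N.
- **Lift and hold:** I gripped the T-handle bar at 80 N and raised it 100 mm straight up. I then held it for more than 2.5 s, with position steady to about 0.3 mm, no tilt and no slip. The final pictures show the carrier level and the other items where they were.
- **Checks that disagreed:** Camera estimates of the cap heights varied by up to 12 mm between views, so I relied on contact force and fingertip height. The force readings for the carrier's weight were noisy (3–5 N).

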